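Slide a moulding in behind the rack post

TASK

Put the loose length of picture-rail moulding away in the near bay of the counter-top rack. Keep it flat on the counter and push it with your fingertips, never picking it up: angle one end in past the post, then push the other end round, until the whole length lies flat along the back rail. Leave the jar, the bell and the oil can where they stand.

Things in the scene. Friction and masses are not known exactly. Their poses are not given: they have to be found in the camera images.
- moulding: The loose piece: a straight length of dark wood picture-rail moulding, 300 mm long, 40 wide, 30 high, about 0.3 kg, flat on the counter in front of the rack. Origin: centre of its underside; y along its length, z up. The lower 20 mm is a full 40 mm wide block with upright sides and ends, above it a narrower rib (24 mm). It slides and turns on the counter when pushed.
- end_a (a point): Middle of the moulding's +y end face, at its underside (150 mm from the origin).
- end_b (a point): Middle of the moulding's -y end face, at its underside (150 mm from the origin).
- rack: Low pale pine rack fixed to the counter. Origin: counter level, middle of the near face of its back rail; x points away from the robot across the rack, y along it, z up. Back rail (18 mm thick, x 0 to 18) and the two end cheeks (18 mm thick) are 45 mm high. Beyond the back rail, x 18 to 110 mm, a far bay is already filled with other lengths, up to 45 mm high (two small corner blocks 55 mm).
- bay (a point): Middle of the rack's empty near bay, at counter level (rack x = -45, y = 0 mm). The bay is roofless and its floor is the counter. It runs along the rack's x from -90 to 0 mm (back rail) and along y from -190 to +190 mm, between the cheeks, which run forward to x = -122 mm. Its near side (towards the robot) is open but for the post.
- post: Fixed upright square post in the rack's near side, 32 x 32 mm, 175 mm high, parallel to the rack. Origin: centre of its foot, at x = -106 mm in the rack's frame (it fills -122 to -90) and at y = +66 or -66 mm, differing between starts: a 240 mm opening on one side, too short for the moulding to go straight in, and 108 mm on the other. A thin flush plate marks the other place; things slide over it.
- jar: Bystander: blue ceramic ginger jar, 96 mm across, 132 mm high. Origin: centre of its underside.
- bell: Bystander: brass hand bell standing on its mouth, 72 mm across, 124 mm high. Origin: centre of its underside.
- oilcan: Bystander: copper oil can, 92 mm across, 94 mm high, with a loop handle. Origin: centre of its underside.

How it is judged:
On the way:
1. One end of the moulding is in the bay past the post's line while the moulding still stands at an angle (x of any of end_a, end_b in the frame of rack above -0.085 m and angle between the y axis of moulding and the y axis of rack, either way round above 0.12 rad), for 0.1 s.
At the end, for the whole second after the job is handed in: The moulding lies at rest, flat on the counter, wholly inside the near bay between the two cheeks, its long side within about 10 mm of the back rail at both ends (x of end_a in the frame of rack between -0.031 and 0 m and x of end_b in the frame of rack between -0.031 and 0 m and y of end_a in the frame of rack between -0.195 and 0.195 m and y of end_b in the frame of rack between -0.195 and 0.195 m and height (world z) of each of end_a, end_b below 0.006 m and angle between moulding's own z axis and vertical below 0.08 rad and linear speed of moulding below 0.01 m/s and angular speed of moulding below 0.05 rad/s); the robot touches nothing.
It fails at once if The moulding is lifted off the counter or tipped up (height (world z) of any of end_a, end_b above 0.012 m or height (world z) of moulding above 0.008 m or angle between moulding's own z axis and vertical above 0.25 rad).
It fails at once if The jar, the bell or the oil can is shifted by more than 20 mm or tipped over (distance of any of jar, bell, oilcan from where it was at the start of the episode above 0.02 m or angle between any of jar, bell, oilcan's own z axis and vertical above 0.35 rad).
It also fails if it takes over 72 s, if anything falls off the work surface, if the arm or the gripper's body presses on something with over 40 N, if the wrist force passes 120 N, or if a joint passes its speed limit or range.

ROBOT

A 6-joint arm with a two-finger parallel gripper is mounted at the origin on the work surface. World frame = base frame: x ahead of the robot, y to its left, z up, the work surface at z = 0. Lengths are in m, angles in rad, forces in N, time in s.
With the tool pointing down it reaches from about 0.3 to 0.875 m from the base axis. Payload 6.4 kg.
Tool frame: the origin (TCP) lies where the fingers leave the gripper's body, on its centre line; the fingertips stand 73 mm ahead of it and the grasp point (between the pads) lies 54 mm ahead of it (ctrl.pinch_z is the distance from the TCP to the grasp point, in m); z points along the fingers, y is the direction in which the jaws open and shut (so a half turn about z gives the same grasp; the last joint's range is limited). The gripper opens to 85 mm and grips with 20 to 120 N. Pads are 22 mm wide; open, the fingers measure 114 mm over their backs; the gripper's body (76 mm by 85 mm) begins 54 mm behind the grasp point. The pads swing forward as they close: fully open they stand 13 mm farther back than shut.
Start: joints at [-1.423, 0.181, 1.607, -0, 1.354, -0.206], TCP at [0.199, -0.539, 0.304] pointing down, gripper open.
Joint ranges: [-2.99, 2.99], [-0.89, 2.07], [0.3, 2.58], [-1.14, 4.28], [0, 2.63], [-3.12, 3.12]. Speed limits (rad/s): [2.57, 2.57, 3.01, 3.14, 3.14, 3.14].

INTERFACE

Orientations are given as a unit quaternion [w, x, y, z].
In Python, from bench import ctrl, camera, camera_model gives the robot as it stands.
- The arm moves only by the tool arm_command, never from a script. Its argument "series" is a list of rows, each a list of 7 numbers: the shift along the tool's x, y, z in m, then the turn, a rotation vector about the tool's x, y, z in degrees, then the finger opening in m, from 0 to 0.0854. In form: [[tx, ty, tz, rx, ry, rz, gripper], ...]. A call has exactly 5 rows; each row is the pose to reach, as a shift and turn from the pose commanded when the call began, along the tool's axes at that moment; what a row does not reach only later rows make up. A row lasts 1/10 s, in which the tool goes at most 50 mm and 8.59 degrees, less where a joint would pass 70% of its speed; a pose out of reach is approached as far as the arm can. A call with a gripper value outside its range is refused whole. The fingers move at their own pace and stop on an object; the grip force is fixed at half the most. Time passes only in rows, so rows that repeat a pose let the fingers close, or fill a call up. It gives the time, the measured TCP pose, the force and the opening at its end, in the units of the state.
- ctrl.get_obs(): the state, without advancing time (a new reading comes with each control period).
- camera(name): name is "side" or "top"; returns (picture, depth): 480x640x3 uint8, red, green, blue; 480x640 float32, m along the optical axis (not along the pixel's ray), 0 where there is no reading.
- camera_model(name): a dict with "K" (3x3 intrinsics, pixels), "position" and "attitude" of the camera in the world. Camera axes: x right, y down, z forward; pixel columns grow to the right and rows downward; lengths in m; the calibration is good to about 2 mm. A picture is of the moment at which its call begins. camera_model takes no time and is no camera call.
- ctrl.hand_in(): hands the job in, once; it reports no verdict.
The state is a dict: "time_s": time; "q": joint angles; "dq": joint speeds; "joint_efforts": joint torques, N m; "eef_pos": TCP position; "eef_rot": TCP orientation; "wrist_force": force on the tool from outside, world axes, zero at the start; "torque": the same for the moment, N m; "opening": opening from 0.0 (shut) to 1.0 (fully open).
Only numpy, scipy, OpenCV 4.12 (cv2) and the standard library are available. Lean on these libraries where they do the work, as an engineer would, in place of code of your own. Each camera call takes 0.05 s, during which the arm holds its last target. There are 200 camera calls.

## Working session

There is one attempt and no reset: what is moved stays moved. The work goes in short steps, Python scripts to look and compute and a tool call to move; the robot and the scene stay as the last step left them, time stands still between calls to the robot, and variables do not carry over. Pictures are saved under pics/ and viewed, about 8 in all and at most 12, crops included, and the job is handed in when it is done.

Besides the shell and the picture viewer there is one more tool, called by a JSON object that holds its "api" and its "payload". arm_command: Moves the arm, as the interface text tells. Its arguments: {"type":"object","properties":{"series":{"type":"array","items":{"type":"array","items":{"type":"number"}}}},"required":["series"]}

```bash
mkdir -p pics; ls; python3 - <<'E'
from bench import ctrl,camera,camera_model
import cv2,numpy as np
o=ctrl.get_obs();print({k:np.round(v,3) for k,v in o.items()})
for n in("top","side"):
    p,d=camera(n);m=camera_model(n);print(n,m)
    cv2.imwrite(f"pics/{n}0.png",p[:,:,::-1]);np.savez(f"{n}0.npz",p=p,d=d)
E
```

```text
pics
{'time_s': np.float64(0.0), 'q': array([-1.423,  0.182,  1.608,  0.   ,  1.354, -0.206]), 'dq': array([-0.   , -0.001,  0.001, -0.001,  0.001,  0.001]), 'joint_efforts': array([-1.0000e-03, -4.4488e+01, -3.5134e+01, -0.0000e+00,  9.0000e-03,
       -0.0000e+00]), 'eef_pos': array([ 0.199, -0.539,  0.303]), 'eef_rot': array([-0.001,  0.984,  0.176,  0.   ]), 'wrist_force': array([0.365, 0.234, 0.531]), 'torque': array([-0.054, -0.034, -0.006]), 'opening': np.float64(1.001)}
top {'K': array([[579.70993655,   0.        , 309.09846533],
       [  0.        , 579.70993655, 244.81342797],
       [  0.        ,   0.        ,   1.        ]]), 'position': array([0.30291305, 0.00985144, 1.66583405]), 'attitude': array([-0.05248762,  0.71008015, -0.69988414,  0.05651036])}
side {'K': array([[462.49740457,   0.        , 321.08774328],
       [  0.        , 462.49740457, 229.6073669 ],
       [  0.        ,   0.        ,   1.        ]]), 'position': array([0.3995946 , 0.74996068, 0.85805048]), 'attitude': array([ 0.03625337, -0.11907674,  0.92373996, -0.36223045])}
```

View pics/top0.png

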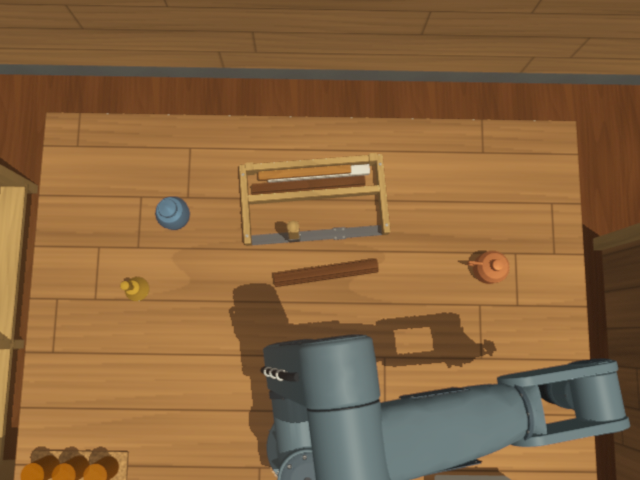

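View pics/side0.png

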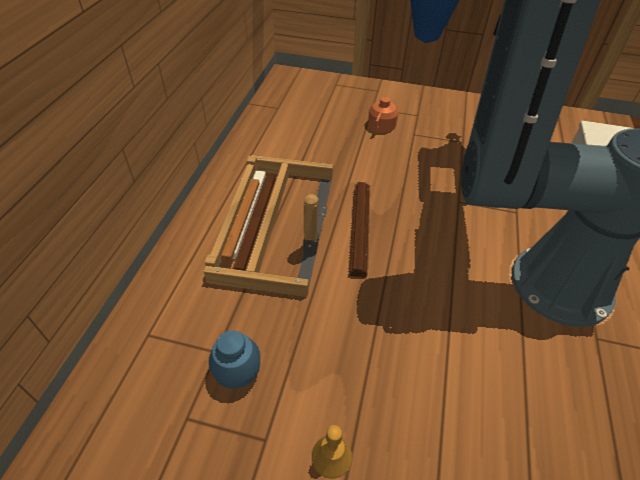

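The top view shows the rack at about (240–388, 155–243), its post at (292, 232) on the left (+y), and the moulding from (273, 280) to (378, 266). The jar is at (172, 213), the bell at (135, 289) and the can at (491, 267). The side view agrees.

```bash
cat > h.py <<'E'
import numpy as np,cv2
from bench import ctrl,camera,camera_model
from scipy.spatial.transform import Rotation as R
def cloud(n,d):
    m=camera_model(n);K=m["K"];w,x,y,z=m["attitude"];r=R.from_quat([x,y,z,w]).as_matrix()
    v,u=np.mgrid[:480,:640]
    c=np.stack([(u-K[0,2])/K[0,0]*d,(v-K[1,2])/K[1,1]*d,d],-1)
    return c@r.T+m["position"]
def rack():
    return np.load("rack.npz")
def moulding(p,P,box):
    """dark brown raised pixels in world box -> centre, yaw(of long axis), size"""
    hsv=cv2.cvtColor(p,cv2.COLOR_RGB2HSV)
    x0,x1,y0,y1=box
    m=(P[...,2]>.012)&(P[...,2]<.036)&(P[...,0]>x0)&(P[...,0]<x1)&(P[...,1]>y0)&(P[...,1]<y1)&(hsv[...,2]<120)&(hsv[...,1]>90)
    n,l,s,_=cv2.connectedComponentsWithStats(m.astype(np.uint8))
    i=1+np.argmax(s[1:,4]);q=P[l==i]
    (c,sz,a)=cv2.minAreaRect((q[:,:2]*1000).astype(np.float32))
    b=cv2.boxPoints((c,sz,a))/1000
    e=[b[1]-b[0],b[2]-b[1]];e=max(e,key=np.linalg.norm);e=e*np.sign(e[1])
    return np.array(c)/1000,np.arctan2(-e[0],e[1]),sz,q[:,2].mean(),len(q)
E
python3 - <<'E'
from h import *
for n in("top","side"):
    z=np.load(n+"0.npz");p,d=z["p"],z["d"];P=cloud(n,d)
    t=P[(P[...,0]>.35)&(P[...,0]<.45)&(abs(P[...,1])<.1)];print(n,"table z",np.median(t[:,2]))
    print("moulding",moulding(p,P,(.3,.62,-.3,.3)))
    hsv=cv2.cvtColor(p,cv2.COLOR_RGB2HSV)
    roi=(P[...,0]>.55)&(P[...,0]<1.0)&(abs(P[...,1]-.02)<.26)
    rm=roi&(abs(P[...,2]-.045)<.006)&(hsv[...,2]>130)
    q=P[rm];(c,sz,a)=cv2.minAreaRect((q[:,:2]*1000).astype(np.float32));print("rack rect",c,sz,a,np.round(cv2.boxPoints((c,sz,a))))
    po=roi&(P[...,2]>.15)&(P[...,2]<.2);q=P[po];print("post",q.mean(0),len(q),q.min(0),q.max(0))
    for nm,lo,hi in(("jar",(.6,.3),(.9,.55)),("bell",(.45,.35),(.65,.6)),("can",(.45,-.6),(.7,-.35))):
        m=(P[...,0]>lo[0])&(P[...,0]<hi[0])&(P[...,1]>lo[1])&(P[...,1]<hi[1])&(P[...,2]>.02)
        q=P[m]; 
        if len(q):print(nm,q.min(0),q.max(0))
    cv2.imwrite(f"m_{n}.png",rm*255)
E
```

```text
top table z -0.0005427694075152978
moulding (array([ 0.48162015, -0.0448707 ]), np.float32(0.15751402), (40.515708923339844, 294.9356994628906), np.float64(0.025690226020435785), 1337)
rack rect (693.170654296875, -10.105621337890625) (235.33827209472656, 416.3139953613281) 5.498945236206055 [[ 556.  186.]
 [ 596. -229.]
 [ 830. -206.]
 [ 790.  208.]]
post [0.58424674 0.04582712 0.1681348 ] 130 [0.57082549 0.03267907 0.15018354] [0.6019181  0.05939066 0.17809171]
jar [0.60007926 0.34270301 0.02983462] [0.68713766 0.43896952 0.13586695]
bell [0.45006377 0.35005405 0.02001927] [0.64999899 0.5120206  0.13586695]
can [ 0.45591148 -0.56069835  0.02007937] [ 0.54747297 -0.44575438  0.10150691]
side table z 0.0009060304866768676
moulding (array([ 0.48291296, -0.04505249]), np.float32(0.15906863), (39.60789489746094, 301.82763671875), np.float64(0.027137610387074407), 1424)
rack rect (693.4719848632812, -10.273773193359375) (231.7293701171875, 418.9792175292969) 5.353564739227295 [[ 559.  187.]
 [ 598. -230.]
 [ 828. -208.]
 [ 789.  209.]]
post [0.58554789 0.05308702 0.16582386] 203 [0.57236811 0.03441611 0.1500676 ] [0.60280849 0.06408652 0.17769445]
jar [0.60000559 0.35171372 0.02956677] [0.68705335 0.43876852 0.1333123 ]
bell [0.45009879 0.35171372 0.02020136] [0.64999275 0.51249012 0.1333123 ]
can [ 0.45799597 -0.54114926  0.02011941] [ 0.5488656  -0.44286332  0.09736655][ WARN:0@0.726] global loadsave.cpp:1063 imwrite_ Unsupported depth image for selected encoder is fallbacked to CV_8U.
```

```bash
cat >> h.py <<'E'
A=.0945; O=np.array([.6993,-.0096]); RX=np.array([np.cos(A),np.sin(A)]); RY=np.array([-RX[1],RX[0]])
def w2r(p): p=np.asarray(p)-O; return np.array([p@RX,p@RY])
def r2w(p): return O+p[0]*RX+p[1]*RY
def ub(phi): return np.array([np.sin(phi),np.cos(phi)]),np.array([-np.cos(phi),np.sin(phi)]) # rack frame: along length, near-side normal
def tool(xy,z,yaw): # world pose, tool down, tool x at world angle yaw
    return np.array([*xy,z]),R.from_euler('z',yaw)*R.from_euler('x',np.pi)
def cur():
    o=ctrl.get_obs();w,x,y,z=o["eef_rot"];return np.array(o["eef_pos"]),R.from_quat([x,y,z,w])
def plan(wps):
    p,r=cur()
    for q in wps:
        p2,r2=tool(*q);d=r.inv().apply(p2-p);v=(r.inv()*r2).as_rotvec(degrees=True)
        print("shift mm",np.round(d*1000,1),"rot",np.round(v,1),"dist",round(1000*np.linalg.norm(d)));p,r=p2,r2
def look(n="top",save=None,box=(.38,.75,-.4,.25)):
    p,d=camera(n);P=cloud(n,d)
    if save:cv2.imwrite(f"pics/{save}.png",p[:,:,::-1])
    c,yaw,sz,h,k=moulding(p,P,box);r=w2r(c);print(n,"rack c mm",np.round(r*1000,1),"phi",round(float(A-yaw),3),"size",np.round(sz),"n",k);return r,float(A-yaw)
E
python3 - <<'E'
from h import *
c=w2r([.482,-.045]);phi=A-.158;print(c,phi)
u,n=ub(phi);yaw=np.pi/2+A-phi
g=r2w(c+u*.182)
plan([((.34,-.2),.28,1.05),(g,.2,yaw),(g,.083,yaw)]);print(g,yaw)
E
```

```text
[-0.21967077 -0.01473775] -0.0635
shift mm [ 249.5 -269.2   23.6] rot [ -0.1  -0.1 -39.9] dist 368
shift mm [346.8 -68.2  80. ] rot [ -0.    0.  -38.9] dist 362
shift mm [  0.  -0. 117.] rot [0. 0. 0.] dist 117
[0.45336349 0.134733  ] 1.7287963267948965
```

```bash
python3 - <<'E'
from h import *
g=np.array([.4534,.1347]);yaw=1.7288
plan([((.27,-.37),.29,.7),((.34,-.2),.28,1.04),((.4,-.03),.25,1.4),(g,.2,yaw),(g,.1,yaw)])
E
```

```text
shift mm [ 125.  -134.    13.3] rot [ -0.1  -0.  -19.8] dist 184
shift mm [163.1 -84.9  10. ] rot [  0.    0.  -19.5] dist 184
shift mm [177.  -34.3  30. ] rot [ -0.    0.  -20.6] dist 183
shift mm [171.4  24.6  50. ] rot [ -0.    0.  -18.8] dist 180
shift mm [  0.  -0. 100.] rot [0. 0. 0.] dist 100
```

{"api": "arm_command", "payload": {"series": [[0.025, -0.027, 0.003, 0, 0, -4, 0], [0.05, -0.054, 0.005, 0, 0, -8, 0], [0.075, -0.08, 0.008, 0, 0, -12, 0], [0.1, -0.107, 0.01, 0, 0, -16, 0], [0.125, -0.134, 0.013, 0, 0, -19.8, 0]]}}

```text
time_s: 0.6
eef_pos: [0.2703, -0.3688, 0.2904]
eef_rot: [-0.0, 0.939, 0.344, 0.0]
wrist_force: [0.2, 0.5, 0.6]
opening: 0.145
```

{"api": "arm_command", "payload": {"series": [[0.033, -0.017, 0.002, 0, 0, -4, 0], [0.065, -0.034, 0.004, 0, 0, -8, 0], [0.098, -0.051, 0.006, 0, 0, -12, 0], [0.13, -0.068, 0.008, 0, 0, -16, 0], [0.163, -0.085, 0.01, 0, 0, -19.5, 0]]}}

```text
time_s: 1.1
eef_pos: [0.3402, -0.1989, 0.2806]
eef_rot: [-0.0, 0.867, 0.498, 0.0]
wrist_force: [0.2, 0.5, 0.1]
opening: -0.002
```

{"api": "arm_command", "payload": {"series": [[0.035, -0.007, 0.006, 0, 0, -4, 0], [0.071, -0.014, 0.012, 0, 0, -8, 0], [0.106, -0.021, 0.018, 0, 0, -12, 0], [0.142, -0.027, 0.024, 0, 0, -16, 0], [0.177, -0.034, 0.03, 0, 0, -20.6, 0]]}}

```text
time_s: 1.6
eef_pos: [0.4006, -0.029, 0.2506]
eef_rot: [0.0, 0.764, 0.645, 0.0]
wrist_force: [0.6, -0.5, -0.0]
opening: -0.001
```

{"api": "arm_command", "payload": {"series": [[0.034, 0.005, 0.01, 0, 0, -4, 0], [0.068, 0.01, 0.02, 0, 0, -8, 0], [0.103, 0.015, 0.03, 0, 0, -12, 0], [0.137, 0.02, 0.04, 0, 0, -16, 0], [0.171, 0.025, 0.05, 0, 0, -18.8, 0]]}}

```text
time_s: 2.1
eef_pos: [0.4542, 0.1352, 0.2002]
eef_rot: [-0.0, 0.649, 0.761, -0.0]
wrist_force: [0.7, -1.0, 0.9]
opening: 0.001
```

{"api": "arm_command", "payload": {"series": [[0, 0, 0.025, 0, 0, 0, 0], [0, 0, 0.05, 0, 0, 0, 0], [0, 0, 0.075, 0, 0, 0, 0], [0, 0, 0.1, 0, 0, 0, 0], [0, 0, 0.1, 0, 0, 0, 0]]}}

```text
time_s: 2.6
eef_pos: [0.4514, 0.1335, 0.0977]
eef_rot: [-0.003, 0.65, 0.76, -0.002]
wrist_force: [-0.5, 0.3, -0.1]
opening: -0.001
```

```bash
python3 - <<'E'
from h import *
g=np.array([.4534,.1347]);yaw=1.7288
o=ctrl.get_obs();print(o["time_s"],o["q"],o["eef_pos"],o["wrist_force"])
plan([(g,.083,yaw)])
p,d=camera("side");cv2.imwrite("pics/s1.png",p[:,:,::-1]);look("side")
E
```

```text
2.6 [ 3.47165512e-02  2.63408598e-01  1.99452436e+00 -3.64841757e-05
  8.91003895e-01 -1.21859520e-01] [0.45143074 0.13354245 0.09773435] [-0.49856772  0.28270968 -0.0954686 ]
shift mm [ 0.8  2.2 14.7] rot [-0.4 -0.  -0.1] dist 15
side rack c mm [43.  12.4] phi 0.002 size [ 34. 331.] n 996
```

View pics/s1.png

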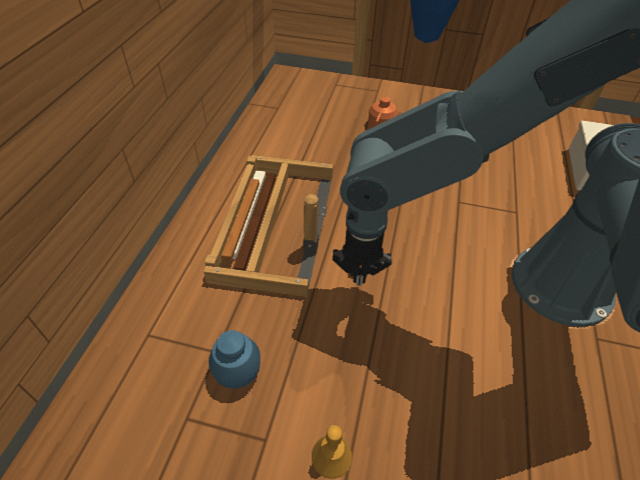

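Fingers are closed, just off the moulding's +y end, at about (362, 280). I'll lower and push lengthwise.

{"api": "arm_command", "payload": {"series": [[0, 0.002, 0.007, 0, 0, 0, 0], [0, 0.002, 0.014, 0, 0, 0, 0], [-0.007, 0.002, 0.014, 0, 0, 0, 0], [-0.015, 0.002, 0.014, 0, 0, 0, 0], [-0.022, 0.002, 0.014, 0, 0, 0, 0]]}}

```text
time_s: 3.2
eef_pos: [0.46, 0.1115, 0.0872]
eef_rot: [0.0, 0.65, 0.76, 0.0]
wrist_force: [-0.1, 3.1, 0.3]
opening: 0.001
```

{"api": "arm_command", "payload": {"series": [[-0.01, 0, 0, 0, 0, 0, 0], [-0.02, 0, 0, 0, 0, 0, 0], [-0.03, 0, 0, 0, 0, 0, 0], [-0.04, 0, 0, 0, 0, 0, 0], [-0.05, 0, 0, 0, 0, 0, 0]]}}

```text
time_s: 3.7
eef_pos: [0.4676, 0.062, 0.087]
eef_rot: [-0.0, 0.65, 0.76, 0.0]
wrist_force: [-0.2, 2.5, 2.0]
opening: -0.003
```

```bash
python3 - <<'E'
from h import *
o=ctrl.get_obs();print(o["eef_pos"],o["wrist_force"],w2r(o["eef_pos"][:2]))
look("top","t1");look("side",box=(.38,.62,-.4,.25))
E
```

```text
[0.46758923 0.06196521 0.08697939] [-0.22531464  2.54557867  1.99571338] [-0.22392407  0.09310999]
top rack c mm [-216.9  -89.4] phi -0.059 size [ 40. 249.] n 1073
side rack c mm [-92.6 206.4] phi 1.407 size [62. 13.] n 186
```

{"api": "arm_command", "payload": {"series": [[-0.01, 0, 0.003, 0, 0, 0, 0], [-0.02, 0, 0.003, 0, 0, 0, 0], [-0.03, 0, 0.003, 0, 0, 0, 0], [-0.04, 0, 0.003, 0, 0, 0, 0], [-0.05, 0, 0.003, 0, 0, 0, 0]]}}

```text
time_s: 4.3
eef_pos: [0.4752, 0.0125, 0.0838]
eef_rot: [-0.0, 0.65, 0.76, -0.0]
wrist_force: [-0.2, 1.1, 0.0]
opening: -0.001
```

{"api": "arm_command", "payload": {"series": [[-0.01, 0, 0, 0, 0, 0, 0], [-0.02, 0, 0, 0, 0, 0, 0], [-0.03, 0, 0, 0, 0, 0, 0], [-0.04, 0, 0, 0, 0, 0, 0], [-0.048, 0, 0, 0, 0, 0, 0]]}}

```text
time_s: 4.8
eef_pos: [0.4829, -0.0349, 0.0839]
eef_rot: [0.0, 0.65, 0.76, -0.0]
wrist_force: [-0.2, 1.7, 0.2]
opening: -0.006
```

{"api": "arm_command", "payload": {"series": [[0.02, 0, 0, 0, 0, 0, 0], [0.03, 0, -0.03, 0, 0, 0, 0], [0.03, 0, -0.06, 0, 0, 0, 0.0854], [0.03, 0, -0.08, 0, 0, 0, 0.0854], [0.03, 0, -0.1, 0, 0, 0, 0.0854]]}}

```text
time_s: 5.3
eef_pos: [0.4784, -0.0047, 0.1853]
eef_rot: [0.001, 0.65, 0.76, 0.0]
wrist_force: [0.2, -0.2, -0.4]
opening: 0.507
```

```bash
python3 - <<'E'
from h import *
o=ctrl.get_obs();print(o["time_s"],o["eef_pos"],o["opening"],w2r(o["eef_pos"][:2]))
c,phi=look("top","t2");look("side",box=(.38,.62,-.4,.05))
u,n=ub(phi);yaw=A-phi
for dn in(.075,):
  g=r2w(c+u*.1+n*dn);plan([((.38,.02),.2,1.1),((.38,0),.2,.6),(g,.16,yaw),(g,.075,yaw)]);print(g,yaw)
E
```

```text
5.3 [ 0.4784445  -0.00472747  0.18533949] 0.5072237193841552 [-0.21941032  0.02569058]
top rack c mm [-210.4 -179.7] phi -0.057 size [ 40. 268.] n 1154
side rack c mm [-214.2  -84.8] phi -0.051 size [ 39. 140.] n 583
shift mm [ 40.4 -94.8 -13.8] rot [ 0.4  0.1 36. ] dist 104
shift mm [-17.8   9.1   0. ] rot [-0.  -0.  28.6] dist 20
shift mm [-37.3 120.9  40. ] rot [ 0.  -0.  25.7] dist 133
shift mm [ 0. -0. 85.] rot [0. 0. 0.] dist 85
[ 0.41751818 -0.1208131 ] 0.15174499374628067
```

```bash
python3 - <<'E'
from h import *
c=np.array([-.211,-.166]);phi=-.058
u,n=ub(phi);yaw=A-phi
g=r2w(c+u*.1+n*.055);plan([((.41,-.02),.2,1.05),((.40,-.05),.2,.5),(g,.16,yaw),(g,.072,yaw)]);print(g,yaw)
E
```

```text
shift mm [ -3.8 -71.5 -13.5] rot [ 0.4  0.  38.8] dist 73
shift mm [-31.    6.3   0. ] rot [-0.  -0.  31.5] dist 32
shift mm [ 5.  64.6 40. ] rot [ 0.  -0.  19.9] dist 76
shift mm [ 0. -0. 88.] rot [0. 0. 0.] dist 88
[ 0.43535245 -0.10428476] 0.1525
```

{"api": "arm_command", "payload": {"series": [[-0.001, -0.014, -0.003, 0, 0, 8, 0.0854], [-0.002, -0.028, -0.006, 0, 0, 16, 0.0854], [-0.003, -0.043, -0.009, 0, 0, 24, 0.0854], [-0.004, -0.058, -0.012, 0, 0, 32, 0.0854], [-0.004, -0.072, -0.014, 0, 0, 38.8, 0.0854]]}}

```text
time_s: 5.9
eef_pos: [0.4066, -0.0198, 0.1971]
eef_rot: [-0.0, 0.867, 0.499, -0.0]
wrist_force: [-0.2, -0.4, 0.0]
opening: 0.993
```

{"api": "arm_command", "payload": {"series": [[-0.006, 0.001, 0, 0, 0, 7, 0.0854], [-0.012, 0.002, 0, 0, 0, 14, 0.0854], [-0.018, 0.004, 0, 0, 0, 21, 0.0854], [-0.025, 0.005, 0, 0, 0, 28, 0.0854], [-0.031, 0.006, 0, 0, 0, 31.5, 0.0854]]}}

```text
time_s: 6.4
eef_pos: [0.3969, -0.0498, 0.197]
eef_rot: [-0.0, 0.969, 0.246, -0.0]
wrist_force: [-0.4, 0.5, 0.7]
opening: 1.0
```

{"api": "arm_command", "payload": {"series": [[0.001, 0.013, 0.008, 0, 0, 5, 0.0854], [0.002, 0.026, 0.016, 0, 0, 10, 0.0854], [0.003, 0.039, 0.024, 0, 0, 15, 0.0854], [0.004, 0.052, 0.032, 0, 0, 19.9, 0.0854], [0.005, 0.065, 0.04, 0, 0, 19.9, 0.0854]]}}

```text
time_s: 6.9
eef_pos: [0.4327, -0.1046, 0.1566]
eef_rot: [-0.0, 0.997, 0.075, -0.0]
wrist_force: [1.1, -0.1, -0.1]
opening: 1.004
```

{"api": "arm_command", "payload": {"series": [[0, 0, 0.02, 0, 0, 0, 0.0854], [0, 0, 0.04, 0, 0, 0, 0.0854], [0, 0, 0.06, 0, 0, 0, 0.0854], [0, 0, 0.08, 0, 0, 0, 0.0854], [0, 0, 0.087, 0, 0, 0, 0.0854]]}}

```text
time_s: 7.4
eef_pos: [0.4312, -0.1034, 0.0684]
eef_rot: [-0.001, 0.997, 0.076, -0.002]
wrist_force: [0.4, 0.7, -0.0]
opening: 0.999
```

```bash
python3 - <<'E'
from h import *
o=ctrl.get_obs();print(o["time_s"],o["eef_pos"],o["opening"],o["wrist_force"],w2r(o["eef_pos"][:2]))
p,d=camera("side");cv2.imwrite("pics/s2.png",p[:,:,::-1])
# push along rotation about COR at s=-.077
c=np.array([-.211,-.166]);phi=-.058;u,n=ub(phi);C=c-u*.077
def at(ph,gap=.031):
    u,n=ub(ph);return r2w(C+u*.177+n*gap),.072,A-ph
plan([at(-.058),at(.05),at(.15),at(.25),at(.35),at(.45),at(.52)])
E
```

```text
7.4 [ 0.43120885 -0.10342831  0.06835263] 0.9992032103774175 [ 0.42420011  0.69738636 -0.01451522] [-0.27574857 -0.06811274]
shift mm [27.9  1.5 -3.8] rot [-0.2  0.2  0. ] dist 28
shift mm [19.3 -2.3 -0. ] rot [ 0.  -0.   6.2] dist 19
shift mm [17.8 -2.2 -0. ] rot [-0.  -0.   5.7] dist 18
shift mm [17.8 -2.2 -0. ] rot [-0.  -0.   5.7] dist 18
shift mm [17.8 -2.2 -0. ] rot [ 0.  -0.   5.7] dist 18
shift mm [17.8 -2.2 -0. ] rot [ 0.  -0.   5.7] dist 18
shift mm [12.5 -1.7 -0. ] rot [ 0. -0.  4.] dist 13
```

View pics/s2.png

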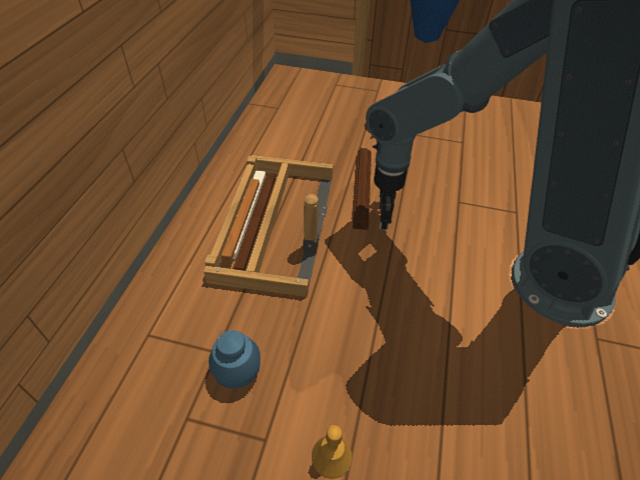

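The side view shows the open fingers at (385, 210), down beside the moulding's near face. Next is the rotating push.

{"api": "arm_command", "payload": {"series": [[0.007, 0.001, -0.002, 0, 0, 0, 0.0854], [0.014, 0.001, -0.003, 0, 0, 0, 0.0854], [0.021, 0.001, -0.003, 0, 0, 0, 0.0854], [0.025, 0.001, -0.003, 0, 0, 0, 0.0854], [0.028, 0.001, -0.003, 0, 0, 0, 0.0854]]}}

```text
time_s: 7.95
eef_pos: [0.4613, -0.1007, 0.0744]
eef_rot: [0.0, 0.997, 0.077, 0.0]
wrist_force: [-1.8, -0.2, 1.3]
opening: 0.997
```

{"api": "arm_command", "payload": {"series": [[0.007, -0.001, 0, 0, 0, 2.3, 0.0854], [0.014, -0.001, 0, 0, 0, 4.7, 0.0854], [0.022, -0.002, 0, 0, 0, 7, 0.0854], [0.029, -0.002, 0, 0, 0, 9.4, 0.0854], [0.036, -0.003, 0, 0, 0, 11.9, 0.0854]]}}

```text
time_s: 8.45
eef_pos: [0.4961, -0.0921, 0.0739]
eef_rot: [0.0, 1.0, -0.028, -0.0]
wrist_force: [-0.8, -0.7, -0.1]
opening: 1.004
```

```bash
python3 - <<'E'
from h import *
o=ctrl.get_obs();print(o["time_s"],o["eef_pos"],o["wrist_force"],w2r(o["eef_pos"][:2]))
look("top","t3");look("side",box=(.38,.62,-.4,.05))
E
```

```text
8.45 [ 0.49612776 -0.09211845  0.07391592] [-0.76702158 -0.65188033 -0.12893843] [-0.21005212 -0.06297905]
top rack c mm [39.3 14.2] phi 0.001 size [ 31. 327.] n 856
side rack c mm [-164.7  -88.4] phi -0.057 size [ 37. 150.] n 350
```

```bash
python3 - <<'E'
from h import *
a,d=camera("side");b=cv2.imread("pics/t3.png")
v=np.hstack([a[120:320,230:480,::-1],b[150:350,220:470]]);cv2.imwrite("pics/v3.png",cv2.resize(v,(800,320)))
E
```

```text
(no output)
```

View pics/v3.png

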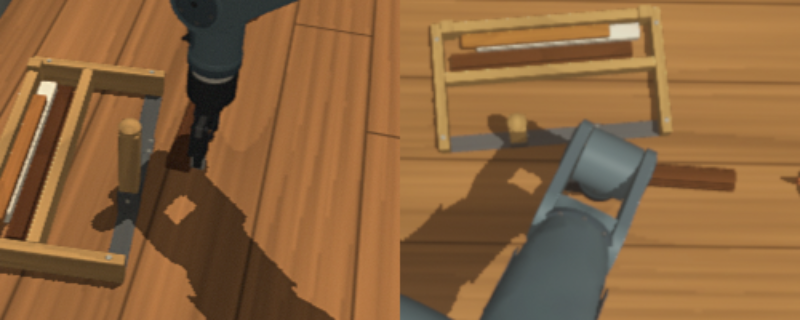

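In the crop, the moulding's right (−y) end at (735, 180) is now lower, so it is turning as planned. I'll keep going.

{"api": "arm_command", "payload": {"series": [[0.007, -0.001, 0, 0, 0, 2.3, 0.0854], [0.014, -0.001, 0, 0, 0, 4.7, 0.0854], [0.022, -0.002, 0, 0, 0, 7, 0.0854], [0.029, -0.002, 0, 0, 0, 9.4, 0.0854], [0.036, -0.003, 0, 0, 0, 11.5, 0.0854]]}}

```text
time_s: 9.1
eef_pos: [0.5316, -0.0912, 0.0737]
eef_rot: [-0.0, 0.992, -0.127, -0.0]
wrist_force: [-0.9, -0.4, 0.2]
opening: 0.997
```

{"api": "arm_command", "payload": {"series": [[0.006, -0.001, 0, 0, 0, 2, 0.0854], [0.012, -0.001, 0, 0, 0, 4, 0.0854], [0.018, -0.002, 0, 0, 0, 6, 0.0854], [0.024, -0.002, 0, 0, 0, 8, 0.0854], [0.03, -0.003, 0, 0, 0, 9.7, 0.0854]]}}

```text
time_s: 9.6
eef_pos: [0.5613, -0.0959, 0.0737]
eef_rot: [-0.0, 0.978, -0.211, -0.001]
wrist_force: [-1.0, -0.5, 0.8]
opening: 0.997
```

{"api": "arm_command", "payload": {"series": [[-0.015, 0, 0, 0, 0, 0, 0.0854], [-0.04, 0, -0.02, 0, 0, 0, 0.0854], [-0.06, 0, -0.05, 0, 0, 0, 0.0854], [-0.09, 0, -0.09, 0, 0, 0, 0], [-0.12, 0, -0.1, 0, 0, 0, 0]]}}

```text
time_s: 10.1
eef_pos: [0.4532, -0.0469, 0.1774]
eef_rot: [0.0, 0.978, -0.21, 0.003]
wrist_force: [1.2, -0.0, 0.1]
opening: 0.692
```

```bash
python3 - <<'E'
from h import *
o=ctrl.get_obs();print(o["time_s"],o["eef_pos"],o["wrist_force"],w2r(o["eef_pos"][:2]))
look("top","t4",box=(.38,.67,-.4,.05));look("side",box=(.38,.67,-.4,.05))
E
```

```text
10.1 [ 0.45324692 -0.04685538  0.17738734] [ 1.2205717  -0.01456358  0.05463035] [-0.24847064 -0.01387173]
top rack c mm [-166.6 -173.5] phi 0.526 size [297.  41.] n 1283
side rack c mm [-157.9 -155.7] phi 0.522 size [254.  37.] n 918
```

```bash
python3 - <<'E'
from h import *
c=np.array([-.167,-.173]);phi=.526;u,n=ub(phi);yaw=np.pi/2+A-phi
g=r2w(c-u*.176);print(g)
plan([((.44,-.12),.18,.2),((.455,-.22),.18,.8),(g,.16,yaw),(g,.083,yaw),(r2w(c-u*.161+u*.07),.083,yaw)])
z=np.load("top0.npz");P=cloud("top",z["d"]);m=(P[...,1]<-.42)&(P[...,1]>-.6)&(P[...,0]>.4)&(P[...,0]<.65)&(P[...,2]>.02)
q=P[m];print(q[q[:,1].argmax()],q[q[:,2]>.05][:,:2].mean(0))
E
```

```text
[ 0.47576015 -0.35745387]
shift mm [21.3 72.4 -4.8] rot [  0.   -0.  -35.7] dist 76
shift mm [ -5.2 101.    0. ] rot [ -0.    0.  -34.4] dist 101
shift mm [-84.1 110.7  20. ] rot [  0.    0.  -19.4] dist 140
shift mm [ 0. -0. 77.] rot [0. 0. 0.] dist 77
shift mm [85.  0.  0.] rot [0. 0. 0.] dist 85
[ 0.5122957  -0.44575438  0.0482815 ] [ 0.50032173 -0.50874996]
```

{"api": "arm_command", "payload": {"series": [[0.004, 0.014, -0.001, 0, 0, -7, 0], [0.008, 0.028, -0.002, 0, 0, -14, 0], [0.012, 0.042, -0.003, 0, 0, -21, 0], [0.016, 0.057, -0.004, 0, 0, -29, 0], [0.021, 0.072, -0.005, 0, 0, -35.7, 0]]}}

```text
time_s: 10.7
eef_pos: [0.4417, -0.1215, 0.1783]
eef_rot: [-0.0, 0.995, 0.102, -0.0]
wrist_force: [0.0, 0.5, 0.1]
opening: -0.005
```

{"api": "arm_command", "payload": {"series": [[-0.001, 0.02, 0, 0, 0, -7, 0], [-0.002, 0.04, 0, 0, 0, -14, 0], [-0.003, 0.06, 0, 0, 0, -21, 0], [-0.004, 0.08, 0, 0, 0, -28, 0], [-0.005, 0.101, 0, 0, 0, -34.4, 0]]}}

```text
time_s: 11.2
eef_pos: [0.4569, -0.2218, 0.1781]
eef_rot: [-0.0, 0.92, 0.391, -0.0]
wrist_force: [0.8, 0.2, -0.4]
opening: 0.001
```

{"api": "arm_command", "payload": {"series": [[-0.02, 0.027, 0.005, 0, 0, -5, 0], [-0.04, 0.053, 0.01, 0, 0, -10, 0], [-0.06, 0.079, 0.015, 0, 0, -15, 0], [-0.075, 0.099, 0.02, 0, 0, -19.4, 0], [-0.084, 0.111, 0.02, 0, 0, -19.4, 0]]}}

```text
time_s: 11.7
eef_pos: [0.4774, -0.3602, 0.1573]
eef_rot: [-0.001, 0.843, 0.538, -0.0]
wrist_force: [0.5, 0.2, 0.5]
opening: -0.002
```

```bash
python3 - <<'E'
from h import *
c=np.array([-.167,-.173]);phi=.526;u,n=ub(phi);yaw=np.pi/2+A-phi
o=ctrl.get_obs();print(o["time_s"],o["q"]);g=r2w(c-u*.176)
plan([(g,.084,yaw),(r2w(c-u*.161+u*.07),.084,yaw)])
E
```

```text
11.7 [-8.44626411e-01  3.98571101e-01  1.65285769e+00 -1.75076105e-04
  1.09173544e+00 -4.11025202e-01]
shift mm [ 1.8 -2.5 73.3] rot [-0.1 -0.  -0.1] dist 73
shift mm [85.  0.  0.] rot [0. 0. 0.] dist 85
```

{"api": "arm_command", "payload": {"series": [[0.002, -0.002, 0.02, 0, 0, 0, 0], [0.002, -0.002, 0.04, 0, 0, 0, 0], [0.002, -0.002, 0.06, 0, 0, 0, 0], [0.002, -0.002, 0.073, 0, 0, 0, 0], [0.007, -0.002, 0.073, 0, 0, 0, 0]]}}

```text
time_s: 12.2
eef_pos: [0.4779, -0.3502, 0.0837]
eef_rot: [-0.002, 0.843, 0.538, -0.0]
wrist_force: [-0.9, 0.4, 0.4]
opening: -0.003
```

{"api": "arm_command", "payload": {"series": [[0.008, 0, 0, 0, 0, 0, 0], [0.016, 0, 0, 0, 0, 0, 0], [0.024, 0, 0, 0, 0, 0, 0], [0.032, 0, 0, 0, 0, 0, 0], [0.04, 0, 0, 0, 0, 0, 0]]}}

```text
time_s: 12.7
eef_pos: [0.4965, -0.3147, 0.0868]
eef_rot: [0.001, 0.843, 0.539, 0.0]
wrist_force: [-1.7, -2.3, 1.8]
opening: 0.0
```

{"api": "arm_command", "payload": {"series": [[0.008, 0, 0, 0, 0, 0, 0], [0.016, 0, 0, 0, 0, 0, 0], [0.024, 0, 0, 0, 0, 0, 0], [0.032, 0, 0, 0, 0, 0, 0], [0.04, 0, 0, 0, 0, 0, 0]]}}

```text
time_s: 13.2
eef_pos: [0.5128, -0.2779, 0.0858]
eef_rot: [-0.0, 0.843, 0.539, -0.0]
wrist_force: [-1.3, -2.3, 1.9]
opening: 0.003
```

```bash
python3 - <<'E'
from h import *
o=ctrl.get_obs();print(o["time_s"],o["eef_pos"],o["wrist_force"],w2r(o["eef_pos"][:2]))
look("top","t5",box=(.38,.67,-.4,.1));look("side",box=(.38,.67,-.4,.1))
E
```

```text
13.2 [ 0.51278451 -0.27794987  0.08584331] [-1.25757094 -2.28308266  1.86105031] [-0.21100463 -0.24955305]
top rack c mm [-119.4  -92.2] phi 0.516 size [259.  42.] n 1135
side rack c mm [-152.7 -148.9] phi 0.525 size [233.  38.] n 844
```

{"api": "arm_command", "payload": {"series": [[0.008, 0, 0.002, 0, 0, 0, 0], [0.016, 0, 0.002, 0, 0, 0, 0], [0.024, 0, 0.002, 0, 0, 0, 0], [0.032, 0, 0.002, 0, 0, 0, 0], [0.04, 0, 0.002, 0, 0, 0, 0]]}}

```text
time_s: 13.8
eef_pos: [0.5294, -0.2413, 0.0836]
eef_rot: [-0.0, 0.843, 0.539, -0.0]
wrist_force: [-0.5, -1.6, -1.1]
opening: -0.001
```

{"api": "arm_command", "payload": {"series": [[0.006, 0, 0, 0, 0, 0, 0], [0.012, 0, 0, 0, 0, 0, 0], [0.018, 0, 0, 0, 0, 0, 0], [0.022, 0, 0, 0, 0, 0, 0], [0.026, 0, 0, 0, 0, 0, 0]]}}

```text
time_s: 14.3
eef_pos: [0.5404, -0.2184, 0.0839]
eef_rot: [0.0, 0.843, 0.539, -0.0]
wrist_force: [0.3, -0.5, 0.2]
opening: -0.002
```

```bash
python3 - <<'E'
from h import *
o=ctrl.get_obs();print(o["time_s"],o["eef_pos"],o["wrist_force"],w2r(o["eef_pos"][:2]))
look("top","t6",box=(.38,.69,-.4,.1));look("side",box=(.38,.69,-.4,.1))
E
```

```text
14.3 [ 0.54039572 -0.21839044  0.08388786] [ 0.26662959 -0.48832658  0.23974676] [-0.17789663 -0.19286474]
top rack c mm [-82.1 -31.6] phi 0.529 size [250.  42.] n 1094
side rack c mm [-52.   26.4] phi 0.568 size [123.  40.] n 610
```

View pics/t6.png

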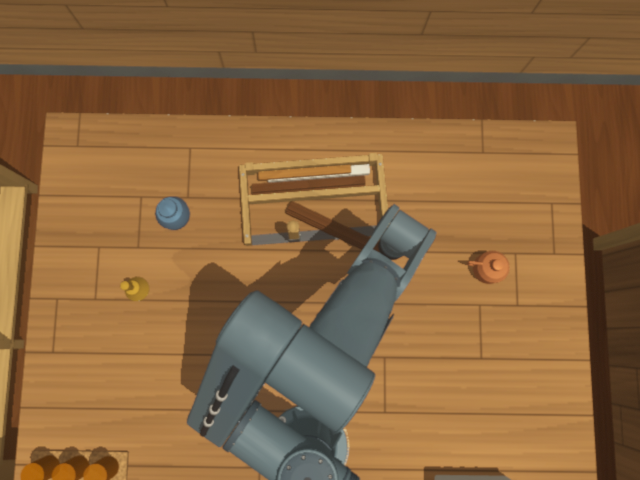

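The picture shows the tip in the bay behind the post at (292, 208), and the standing angle of 0.53 rad meets the first judging point. Next I'll push the near side by the −y end.

```bash
python3 - <<'E'
from h import *
c=np.array([-.094,-.053]);phi=.53;u,n=ub(phi);p,_=cur()
g=r2w(c-u*.095+n*.06);b=r2w(w2r(p[:2])-u*.03);print(g)
C=c+u*.084
def at(ph,gap=.031):
    u,n=ub(ph);return r2w(C-u*.179+n*gap),.071,A-ph
plan([(b,.18,1.139),((.48,-.22),.18,.5),((.48,-.18),.18,-.1),(g,.16,A-phi),(g,.071,A-phi),at(.53),at(.38)])
E
```

```text
[ 0.51624385 -0.13205411]
shift mm [-30.   -0.1 -96.1] rot [ 0.  -0.  -0.1] dist 101
shift mm [  3.  -54.1  -0. ] rot [-0.  -0.  36.6] dist 54
shift mm [ 19.2 -35.1  -0. ] rot [ 0.  -0.  34.4] dist 40
shift mm [ 31.3 -51.3  20. ] rot [ 0.  -0.  19.2] dist 63
shift mm [ 0. -0. 89.] rot [0. 0. 0.] dist 89
shift mm [29. -0. -0.] rot [0. 0. 0.] dist 29
shift mm [27.1  2.6  0. ] rot [ 0.   0.  -8.6] dist 27
```

{"api": "arm_command", "payload": {"series": [[-0.01, 0, 0, 0, 0, 0, 0], [-0.03, 0, -0.015, 0, 0, 0, 0], [-0.03, 0, -0.045, 0, 0, 0, 0], [-0.03, 0, -0.08, 0, 0, 0, 0.0854], [-0.03, 0, -0.096, 0, 0, 0, 0.0854]]}}

```text
time_s: 14.9
eef_pos: [0.5284, -0.2478, 0.1833]
eef_rot: [0.002, 0.843, 0.538, 0.001]
wrist_force: [0.1, -0.2, 0.8]
opening: 0.333
```

{"api": "arm_command", "payload": {"series": [[0.001, -0.011, 0, 0, 0, 7.5, 0.0854], [0.001, -0.022, 0, 0, 0, 15, 0.0854], [0.002, -0.033, 0, 0, 0, 22.5, 0.0854], [0.003, -0.044, 0, 0, 0, 30, 0.0854], [0.003, -0.054, 0, 0, 0, 36.6, 0.0854]]}}

```text
time_s: 15.4
eef_pos: [0.4792, -0.221, 0.18]
eef_rot: [0.0, 0.97, 0.244, 0.0]
wrist_force: [0.9, 0.0, 0.3]
opening: 1.001
```

{"api": "arm_command", "payload": {"series": [[0.004, -0.007, 0, 0, 0, 7, 0.0854], [0.008, -0.014, 0, 0, 0, 14, 0.0854], [0.012, -0.021, 0, 0, 0, 21, 0.0854], [0.016, -0.028, 0, 0, 0, 28, 0.0854], [0.019, -0.035, 0, 0, 0, 34.4, 0.0854]]}}

```text
time_s: 15.9
eef_pos: [0.4797, -0.1812, 0.1801]
eef_rot: [0.0, 0.999, -0.054, 0.0]
wrist_force: [1.2, -0.3, -0.3]
opening: 1.003
```

{"api": "arm_command", "payload": {"series": [[0.006, -0.01, 0.004, 0, 0, 4, 0.0854], [0.012, -0.02, 0.008, 0, 0, 8, 0.0854], [0.018, -0.03, 0.012, 0, 0, 12, 0.0854], [0.025, -0.041, 0.016, 0, 0, 16, 0.0854], [0.031, -0.051, 0.02, 0, 0, 19.2, 0.0854]]}}

```text
time_s: 16.4
eef_pos: [0.5161, -0.1335, 0.1599]
eef_rot: [0.0, 0.976, -0.218, 0.0]
wrist_force: [-0.1, -0.6, 0.3]
opening: 1.0
```

```bash
python3 - <<'E'
from h import *
look("top",box=(.38,.69,-.4,.15));r,phi=look("side",box=(.38,.69,-.4,.15))
c=np.array([-.094,-.053]);phi=.53;u,n=ub(phi)
g=r2w(c-u*.095+n*.06)
plan([(g,.071,A-phi)])
E
```

```text
top rack c mm [-63.6   2.6] phi 0.525 size [171.  39.] n 732
side rack c mm [-50.9  24.9] phi 0.54 size [124.  40.] n 608
shift mm [ 0.  -0.8 88.5] rot [-0.   0.  -0.1] dist 89
```

{"api": "arm_command", "payload": {"series": [[0, 0, 0.025, 0, 0, 0, 0.0854], [0, 0, 0.05, 0, 0, 0, 0.0854], [0, 0, 0.07, 0, 0, 0, 0.0854], [0, 0, 0.086, 0, 0, 0, 0.0854], [0.007, 0, 0.087, 0, 0, 0, 0.0854]]}}

```text
time_s: 17.0
eef_pos: [0.52, -0.136, 0.0708]
eef_rot: [-0.001, 0.976, -0.216, -0.003]
wrist_force: [0.1, 0.1, -0.7]
opening: 1.002
```

{"api": "arm_command", "payload": {"series": [[0.006, 0, 0, 0, 0, 0, 0.0854], [0.012, 0, 0, 0, 0, 0, 0.0854], [0.016, 0, 0, 0, 0, 0, 0.0854], [0.019, 0, 0, 0, 0, 0, 0.0854], [0.022, 0, 0, 0, 0, 0, 0.0854]]}}

```text
time_s: 17.5
eef_pos: [0.5423, -0.1453, 0.0733]
eef_rot: [-0.0, 0.976, -0.216, -0.0]
wrist_force: [-2.2, 1.1, 1.2]
opening: 0.999
```

{"api": "arm_command", "payload": {"series": [[0.005, 0.001, 0, 0, 0, -1.7, 0.0854], [0.011, 0.001, 0, 0, 0, -3.4, 0.0854], [0.016, 0.002, 0, 0, 0, -5.2, 0.0854], [0.022, 0.002, 0, 0, 0, -6.9, 0.0854], [0.027, 0.003, 0, 0, 0, -8.6, 0.0854]]}}

```text
time_s: 18.0
eef_pos: [0.5589, -0.1569, 0.0709]
eef_rot: [-0.002, 0.99, -0.143, -0.01]
wrist_force: [-39.8, 11.2, 26.4]
opening: 0.999
```

{"api": "arm_command", "payload": {"series": [[-0.015, 0, 0, 0, 0, 0, 0.0854], [-0.03, 0, -0.02, 0, 0, 0, 0.0854], [-0.04, 0, -0.05, 0, 0, 0, 0.0854], [-0.05, 0.01, -0.09, 0, 0, 0, 0], [-0.05, 0.03, -0.1, 0, 0, 0, 0]]}}

```text
time_s: 18.5
eef_pos: [0.5103, -0.1742, 0.1771]
eef_rot: [0.001, 0.99, -0.142, 0.003]
wrist_force: [0.3, 0.4, -0.4]
opening: 0.691
```

```bash
python3 - <<'E'
from h import *
o=ctrl.get_obs();print(o["time_s"],w2r(o["eef_pos"][:2]))
look("top","t7",box=(.38,.69,-.4,.15));r,phi=look("side","s7",box=(.38,.69,-.4,.15))
E
```

```text
18.5 [-0.20364764 -0.14600063]
top rack c mm [-71.2 -22.9] phi 0.425 size [224.  40.] n 966
side rack c mm [-115.3 -153. ] phi -0.534 size [112. 155.] n 740
```

```bash
python3 - <<'E'
import cv2,numpy as np
a=cv2.imread("pics/s7.png");b=cv2.imread("pics/t7.png")
cv2.imwrite("pics/v7.png",cv2.resize(np.hstack([a[130:310,190:390],b[140:320,220:420]]),(800,360),interpolation=cv2.INTER_CUBIC))
E
```

```text
(no output)
```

View pics/v7.png

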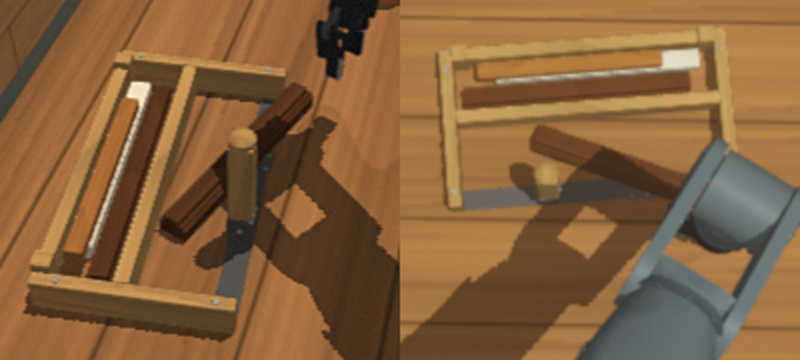

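The crops show the moulding's −y end caught on the near tip of the −y cheek: (290, 100) against (280, 75) in the left panel. It needs about 50 mm of +y first, so I'll push on its end again.

```bash
python3 - <<'E'
from h import *
c=np.array([-.086,-.057]);phi=.425;u,n=ub(phi);yaw=np.pi/2+A-phi
g=r2w(c-u*.178);print(g)
plan([((.50,-.2),.17,.35),((.51,-.22),.17,.9),(g,.15,yaw),(g,.082,yaw)])
E
```

```text
[ 0.56129835 -0.24282726]
shift mm [-3.3 25.5  6. ] rot [  0.2  -0.3 -36.5] dist 26
shift mm [ 2.5 22.2  0. ] rot [  0.    0.  -31.5] dist 22
shift mm [14.  54.4 20. ] rot [  0.    0.  -19.5] dist 60
shift mm [ 0. -0. 68.] rot [0. 0. 0.] dist 68
```

{"api": "arm_command", "payload": {"series": [[-0.001, 0.005, 0.001, 0, 0, -7.5, 0], [-0.002, 0.01, 0.002, 0, 0, -15, 0], [-0.003, 0.015, 0.003, 0, 0, -22.5, 0], [-0.003, 0.02, 0.005, 0, 0, -30, 0], [-0.003, 0.025, 0.006, 0, 0, -36.5, 0]]}}

```text
time_s: 19.1
eef_pos: [0.4988, -0.1966, 0.1655]
eef_rot: [-0.001, 0.984, 0.177, -0.001]
wrist_force: [0.4, 1.0, -0.7]
opening: 0.003
```

{"api": "arm_command", "payload": {"series": [[0, 0.005, 0, 0, 0, -7, 0], [0.001, 0.01, 0, 0, 0, -14, 0], [0.001, 0.015, 0, 0, 0, -21, 0], [0.002, 0.02, 0, 0, 0, -28, 0], [0.003, 0.022, 0, 0, 0, -31.5, 0]]}}

```text
time_s: 19.6
eef_pos: [0.5095, -0.2166, 0.1657]
eef_rot: [-0.001, 0.899, 0.437, -0.0]
wrist_force: [-0.1, -0.3, 0.6]
opening: -0.002
```

{"api": "arm_command", "payload": {"series": [[0.003, 0.011, 0.004, 0, 0, -4, 0], [0.006, 0.022, 0.008, 0, 0, -8, 0], [0.008, 0.033, 0.012, 0, 0, -12, 0], [0.011, 0.044, 0.016, 0, 0, -16, 0], [0.014, 0.054, 0.02, 0, 0, -19.5, 0]]}}

```text
time_s: 20.1
eef_pos: [0.5608, -0.2389, 0.1453]
eef_rot: [-0.001, 0.813, 0.583, -0.0]
wrist_force: [0.1, -0.7, -0.2]
opening: -0.0
```

{"api": "arm_command", "payload": {"series": [[0, 0, 0.02, 0, 0, 0, 0], [0, 0, 0.04, 0, 0, 0, 0], [0, 0, 0.055, 0, 0, 0, 0], [0, 0, 0.066, 0, 0, 0, 0], [0.006, 0, 0.066, 0, 0, 0, 0]]}}

```text
time_s: 20.6
eef_pos: [0.5612, -0.2333, 0.0787]
eef_rot: [-0.002, 0.814, 0.581, -0.001]
wrist_force: [-0.3, 0.1, -0.1]
opening: -0.006
```

```bash
python3 - <<'E'
from h import *
o=ctrl.get_obs();print(o["time_s"],o["eef_pos"],w2r(o["eef_pos"][:2]))
look("top",box=(.38,.69,-.4,.15));look("side","s8",box=(.38,.69,-.4,.15))
p,_=cur();r=w2r(p[:2]);u,n=ub(.425)
b=r+u*.024; y=np.pi/2+A
plan([(r2w(b),.082,y-.425),(r2w(b+[.006,.03]),.082,y-.36),(r2w(b+[.012,.06]),.082,y-.3)])
E
```

```text
20.6 [ 0.56120556 -0.23326601  0.07865173] [-0.15858329 -0.20963755]
top rack c mm [-77.  -38.1] phi 0.414 size [256.  43.] n 1127
side rack c mm [-114.8 -152.6] phi -0.548 size [114. 156.] n 727
shift mm [24.   0.  -1.2] rot [-0. -0.  0.] dist 24
shift mm [29.8 -6.9 -0. ] rot [ 0.   0.  -3.7] dist 31
shift mm [30.2 -5.  -0. ] rot [ 0.   0.  -3.4] dist 31
```

{"api": "arm_command", "payload": {"series": [[0.005, 0, 0, 0, 0, 0, 0], [0.01, 0, 0, 0, 0, 0, 0], [0.015, 0, 0, 0, 0, 0, 0], [0.019, 0, 0, 0, 0, 0, 0], [0.022, 0, 0, 0, 0, 0, 0]]}}

```text
time_s: 21.2
eef_pos: [0.5699, -0.213, 0.0815]
eef_rot: [0.001, 0.814, 0.581, 0.0]
wrist_force: [-0.8, -2.5, 2.0]
opening: 0.0
```

{"api": "arm_command", "payload": {"series": [[0.006, -0.001, 0, 0, 0, -0.7, 0], [0.012, -0.002, 0, 0, 0, -1.4, 0], [0.018, -0.004, 0, 0, 0, -2.2, 0], [0.024, -0.005, 0, 0, 0, -3, 0], [0.03, -0.007, 0, 0, 0, -3.7, 0]]}}

```text
time_s: 21.7
eef_pos: [0.5726, -0.1817, 0.0808]
eef_rot: [-0.0, 0.794, 0.608, 0.0]
wrist_force: [-1.3, -2.5, 2.4]
opening: -0.001
```

```bash
python3 - <<'E'
from h import *
o=ctrl.get_obs();print(o["time_s"],o["wrist_force"],w2r(o["eef_pos"][:2]))
look("top","t9",box=(.38,.69,-.4,.15));look("side","s9",box=(.38,.69,-.4,.15))
E
```

```text
21.7 [-1.28371997 -2.49314122  2.36982106] [-0.14239616 -0.1593705 ]
top rack c mm [-66.1  16.9] phi 0.402 size [245.  42.] n 1059
side rack c mm [-39.7  68.5] phi 0.406 size [199.  51.] n 883
```

{"api": "arm_command", "payload": {"series": [[0.005, -0.001, 0, 0, 0, -0.6, 0], [0.01, -0.002, 0, 0, 0, -1.2, 0], [0.015, -0.004, 0, 0, 0, -1.8, 0], [0.02, -0.005, 0, 0, 0, -2.4, 0], [0.02, -0.005, 0, 0, 0, -2.4, 0]]}}

```text
time_s: 22.3
eef_pos: [0.5728, -0.1607, 0.0807]
eef_rot: [-0.0, 0.781, 0.624, 0.0]
wrist_force: [0.4, 0.2, -0.5]
opening: 0.001
```

{"api": "arm_command", "payload": {"series": [[-0.01, 0, 0, 0, 0, 0, 0], [-0.03, 0, -0.015, 0, 0, 0, 0], [-0.04, 0, -0.045, 0, 0, 0, 0], [-0.04, 0, -0.08, 0, 0, 0, 0.0854], [-0.04, -0.04, -0.096, 0, 0, 0, 0.0854]]}}

```text
time_s: 22.8
eef_pos: [0.529, -0.1955, 0.1816]
eef_rot: [0.005, 0.782, 0.623, 0.002]
wrist_force: [-0.3, -0.3, 0.2]
opening: 0.332
```

```bash
python3 - <<'E'
from h import *
o=ctrl.get_obs();print(o["time_s"],o["wrist_force"],w2r(o["eef_pos"][:2]))
look("top","t10",box=(.38,.69,-.4,.15));look("side","s10",box=(.38,.69,-.4,.15))
c=np.array([-.073,.010]);phi=.39;u,n=ub(phi)
g=r2w(c-u*.095+n*.055);yaw=A-phi;print(g)
T=c+u*.15-n*.02
def at(ph,gap=.031): # pivot about far tip corner
    u,n=ub(ph);return r2w(T-u*.245+n*(gap+.02)),.071,A-ph
plan([((.5,-.15),.18,.6),((.5,-.12),.18,.05),(g,.16,yaw),(g,.071,yaw),at(.39),at(.25),at(.1),at(0)])
E
```

```text
22.8 [-0.26332156 -0.34250448  0.20899779] [-0.18704629 -0.16901712]
top rack c mm [-76.9  11.1] phi 0.388 size [299.  41.] n 1283
side rack c mm [-42.1  73.6] phi 0.372 size [191.  58.] n 950
[ 0.54540027 -0.08139824]
shift mm [ 35.7 -31.4  -1.3] rot [ 0.   0.  42.7] dist 48
shift mm [ 16.9 -24.8  -0. ] rot [ 0.  -0.  31.5] dist 30
shift mm [ 47.3 -36.3  20. ] rot [ 0.  -0.  19.8] dist 63
shift mm [-0. -0. 89.] rot [0. 0. 0.] dist 89
shift mm [24.  0.  0.] rot [0. 0. 0.] dist 24
shift mm [34.7  4.7  0. ] rot [-0.  0. -8.] dist 35
shift mm [37.2  4.9  0. ] rot [ 0.   0.  -8.6] dist 38
shift mm [24.7  3.9  0. ] rot [ 0.   0.  -5.7] dist 25
```

{"api": "arm_command", "payload": {"series": [[0.007, -0.006, 0, 0, 0, 8.5, 0.0854], [0.014, -0.013, 0, 0, 0, 17, 0.0854], [0.021, -0.019, 0, 0, 0, 25.5, 0.0854], [0.029, -0.025, 0, 0, 0, 34, 0.0854], [0.036, -0.031, -0.001, 0, 0, 42.5, 0.0854]]}}

```text
time_s: 23.4
eef_pos: [0.5026, -0.1501, 0.1775]
eef_rot: [-0.0, 0.956, 0.295, -0.0]
wrist_force: [-0.0, 0.0, 0.4]
opening: 1.004
```

{"api": "arm_command", "payload": {"series": [[0.003, -0.005, 0, 0, 0, 7, 0.0854], [0.007, -0.01, 0, 0, 0, 14, 0.0854], [0.01, -0.015, 0, 0, 0, 21, 0.0854], [0.014, -0.02, 0, 0, 0, 28, 0.0854], [0.017, -0.025, 0, 0, 0, 31.7, 0.0854]]}}

```text
time_s: 23.9
eef_pos: [0.5028, -0.12, 0.1776]
eef_rot: [-0.0, 1.0, 0.024, -0.0]
wrist_force: [-0.5, 0.4, 0.3]
opening: 0.999
```

{"api": "arm_command", "payload": {"series": [[0.009, -0.007, 0.004, 0, 0, 4, 0.0854], [0.018, -0.014, 0.008, 0, 0, 8, 0.0854], [0.027, -0.021, 0.012, 0, 0, 12, 0.0854], [0.036, -0.028, 0.016, 0, 0, 16, 0.0854], [0.043, -0.036, 0.02, 0, 0, 19.8, 0.0854]]}}

```text
time_s: 24.4
eef_pos: [0.5443, -0.0819, 0.1574]
eef_rot: [-0.0, 0.989, -0.148, 0.0]
wrist_force: [0.1, 0.3, -1.1]
opening: 1.002
```

{"api": "arm_command", "payload": {"series": [[0, 0, 0.025, 0, 0, 0, 0.0854], [0, 0, 0.05, 0, 0, 0, 0.0854], [0, 0, 0.07, 0, 0, 0, 0.0854], [0, 0, 0.086, 0, 0, 0, 0.0854], [0.007, 0, 0.088, 0, 0, 0, 0.0854]]}}

```text
time_s: 24.9
eef_pos: [0.5484, -0.0832, 0.0671]
eef_rot: [-0.001, 0.989, -0.147, -0.003]
wrist_force: [-0.8, 0.5, 0.2]
opening: 1.0
```

```bash
python3 - <<'E'
from h import *
o=ctrl.get_obs();print(o["time_s"],o["wrist_force"],o["eef_pos"],w2r(o["eef_pos"][:2]))
c=np.array([-.077,.011]);phi=.388
u,n=ub(phi);T=c+u*.15-n*.02;print(T)
def at(ph,gap=.031):
    u,n=ub(ph);return r2w(T-u*.245+n*(gap+.02)),.072,A-ph
plan([at(.388),at(.25),at(.12),at(0)])
E
```

```text
24.9 [-0.82117916  0.46179987  0.23624708] [ 0.54841013 -0.08318396  0.06709111] [-0.15715997 -0.05901776]
[-0.00173597  0.14228338]
shift mm [16.7 -0.2 -5. ] rot [-0.   0.3 -0. ] dist 17
shift mm [34.2  4.7  0. ] rot [ 0.   0.  -7.9] dist 35
shift mm [32.2  4.5  0. ] rot [-0.   0.  -7.4] dist 33
shift mm [29.7  4.3  0. ] rot [ 0.   0.  -6.9] dist 30
```

{"api": "arm_command", "payload": {"series": [[0.004, 0, -0.003, 0, 0, 0, 0.0854], [0.008, 0, -0.003, 0, 0, 0, 0.0854], [0.011, 0, -0.003, 0, 0, 0, 0.0854], [0.013, 0, -0.003, 0, 0, 0, 0.0854], [0.015, 0, -0.003, 0, 0, 0, 0.0854]]}}

```text
time_s: 25.4
eef_pos: [0.5647, -0.0878, 0.0733]
eef_rot: [-0.0, 0.989, -0.146, -0.0]
wrist_force: [-3.2, 0.9, 1.2]
opening: 0.996
```

{"api": "arm_command", "payload": {"series": [[0.007, 0.001, 0, 0, 0, -1.6, 0.0854], [0.014, 0.002, 0, 0, 0, -3.2, 0.0854], [0.02, 0.003, 0, 0, 0, -4.8, 0.0854], [0.027, 0.004, 0, 0, 0, -6.3, 0.0854], [0.034, 0.004, 0, 0, 0, -7.9, 0.0854]]}}

```text
time_s: 25.9
eef_pos: [0.5967, -0.1019, 0.0729]
eef_rot: [0.0, 0.997, -0.077, -0.0]
wrist_force: [-1.6, -0.5, 0.3]
opening: 1.002
```

```bash
python3 - <<'E'
from h import *
o=ctrl.get_obs();print(o["time_s"],o["wrist_force"],w2r(o["eef_pos"][:2]))
look("top","t11",box=(.38,.69,-.4,.2));look("side","s11",box=(.38,.69,-.4,.2))
E
```

```text
25.9 [-1.58547742 -0.47790643  0.3447333 ] [-0.1108847  -0.08221733]
top rack c mm [-40.9  66. ] phi 0.255 size [175.  43.] n 756
side rack c mm [-41.5  41.5] phi 0.251 size [284.  52.] n 1167
```

{"api": "arm_command", "payload": {"series": [[0.006, 0.001, 0, 0, 0, -1.5, 0.0854], [0.013, 0.002, 0, 0, 0, -3, 0.0854], [0.019, 0.003, 0, 0, 0, -4.5, 0.0854], [0.026, 0.004, 0, 0, 0, -6, 0.0854], [0.032, 0.005, 0, 0, 0, -7.4, 0.0854]]}}

```text
time_s: 26.5
eef_pos: [0.6276, -0.1116, 0.0729]
eef_rot: [0.0, 1.0, -0.012, 0.0]
wrist_force: [-0.7, 0.9, -0.1]
opening: 0.999
```

```bash
python3 - <<'E'
from h import *
o=ctrl.get_obs();print(o["time_s"],o["wrist_force"],w2r(o["eef_pos"][:2]))
look("top","t12",box=(.38,.69,-.4,.2))
r=w2r(cur()[0][:2]);plan([(r2w([-.056,r[1]]),.072,A),(r2w([-.05,r[1]]),.072,A)])
E
```

```text
26.5 [-0.68554992  0.8861478  -0.12167885] [-0.08098928 -0.09478692]
top rack c mm [-30.4  57.8] phi 0.12 size [174.  43.] n 769
shift mm [24.  -2.9  1.2] rot [ 0.  -0.1 -6.8] dist 24
shift mm [ 6. -0. -0.] rot [0. 0. 0.] dist 6
```

{"api": "arm_command", "payload": {"series": [[0.005, -0.001, 0, 0, 0, -1.4, 0.0854], [0.01, -0.001, 0, 0, 0, -2.8, 0.0854], [0.015, -0.002, 0, 0, 0, -4.2, 0.0854], [0.02, -0.003, 0, 0, 0, -5.6, 0.0854], [0.024, -0.003, 0, 0, 0, -6.8, 0.0854]]}}

```text
time_s: 27.05
eef_pos: [0.6515, -0.1088, 0.0729]
eef_rot: [-0.0, 0.999, 0.047, 0.0]
wrist_force: [-1.4, -0.3, -0.8]
opening: 0.999
```

{"api": "arm_command", "payload": {"series": [[0.002, 0, 0, 0, 0, 0, 0.0854], [0.003, 0, 0, 0, 0, 0, 0.0854], [0.004, 0, 0, 0, 0, 0, 0.0854], [0.005, 0, 0, 0, 0, 0, 0.0854], [0.006, 0, 0, 0, 0, 0, 0.0854]]}}

```text
time_s: 27.55
eef_pos: [0.6556, -0.1083, 0.0727]
eef_rot: [-0.0, 0.999, 0.046, -0.002]
wrist_force: [-10.8, -0.2, 6.6]
opening: 0.999
```

```bash
python3 - <<'E'
from h import *
o=ctrl.get_obs();print(o["time_s"],o["wrist_force"],w2r(o["eef_pos"][:2]))
look("top","t13",box=(.38,.695,-.4,.2))
E
```

```text
27.55 [-10.84085574  -0.20721754   6.61102826] [-0.05279158 -0.0940989 ]
top rack c mm [-20.6  65.7] phi -0.013 size [ 44. 171.] n 771
```

{"api": "arm_command", "payload": {"series": [[-0.005, 0, 0, 0, 0, 0, 0.0854], [-0.02, 0, 0, 0, 0, 0, 0.0854], [-0.035, 0, -0.01, 0, 0, 0, 0.0854], [-0.06, 0, -0.05, 0, 0, 0, 0.0854], [-0.08, 0, -0.09, 0, 0, 0, 0.0854]]}}

```text
time_s: 28.1
eef_pos: [0.5758, -0.1156, 0.1624]
eef_rot: [-0.001, 0.999, 0.046, -0.001]
wrist_force: [0.6, -0.5, 0.3]
opening: 1.003
```

{"api": "arm_command", "payload": {"series": [[-0.03, 0.02, -0.02, 0, 0, 0, 0.0854], [-0.06, 0.05, -0.04, 0, 0, 0, 0.0854], [-0.1, 0.09, -0.06, 0, 0, 0, 0.0854], [-0.14, 0.13, -0.08, 0, 0, 0, 0.0854], [-0.16, 0.15, -0.08, 0, 0, 0, 0.0854]]}}

```text
time_s: 28.6
eef_pos: [0.4315, -0.2818, 0.2453]
eef_rot: [0.002, 0.999, 0.046, 0.002]
wrist_force: [-0.0, 0.1, -0.7]
opening: 1.001
```

```bash
python3 - <<'E'
from h import *
c,phi=look("top","t14",box=(.38,.695,-.4,.2));look("side","s14",box=(.38,.695,-.4,.2))
u,n=ub(phi);print("ends",c+.15*u,c-.15*u)
# rail edge: moulding mask far edge vs back-rail near edge per y, from top
a=cv2.imread("pics/s14.png");b=cv2.imread("pics/t14.png")
cv2.imwrite("pics/v14.png",cv2.resize(np.hstack([a[130:310,190:390],b[140:320,220:420]]),(800,360),interpolation=cv2.INTER_CUBIC))
E
```

```text
top rack c mm [-22.1   2.5] phi 0.015 size [ 43. 299.] n 1189
side rack c mm [-20.1  12.8] phi -0.0 size [ 42. 329.] n 1442
ends [-0.01992389  0.15247381] [-0.02431939 -0.14749399]
```

View pics/v14.png

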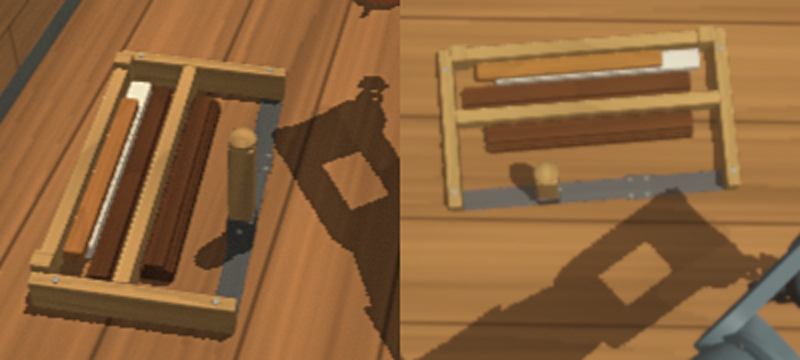

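The moulding lies along the rail: both crops show a parallel strip touching it, clear of both cheeks. I'll check the bystanders, then hand in.

```bash
python3 - <<'E'
from h import *
z=np.load("side0.npz");p,d=camera("side");a=cloud("side",z["d"]);b=cloud("side",d)
for nm,x0,x1,y0,y1 in(("jar",.58,.7,.33,.45),("bell",.45,.56,.38,.52),("can",.45,.56,-.57,-.44)):
    f=lambda P:P[(P[...,0]>x0)&(P[...,0]<x1)&(P[...,1]>y0)&(P[...,1]<y1)&(P[...,2]>.03)].mean(0).round(4)
    print(nm,f(a),f(b))
o=ctrl.get_obs();print(o["time_s"],o["dq"].round(3));print(ctrl.hand_in())
E
```

```text
jar [0.6305 0.4072 0.0917] [0.6305 0.4073 0.0915]
bell [0.451  0.4952 0.0349] [0.4512 0.4958 0.0349]
can [ 0.5016 -0.493   0.0614] [ 0.5018 -0.4931  0.0619]
28.75 [0.067 0.023 0.01  0.02  0.005 0.025]
the job is handed in; nothing more can be done
None
```

The moulding lies in the near bay, flush along the back rail. I handed the job in at 28.8 s; no verdict was reported.

**What I did:** all moves were fingertip pushes, with no gripping or lifting:
1. Pushed it lengthwise toward −y.
2. Swung the +y end forward to about 0.53 rad.
3. Pushed that end in behind the post.
4. Pushed the −y end round until the moulding met the back rail.

**Last checks:**
- **Position:** in the top view, the rack-frame ends are at x ≈ −20 and −24 mm (allowed −31 to 0) and y ≈ +152 and −147 mm (allowed ±195). The arm was well clear.
- **Side view:** it gave x ≈ −20 mm and an angle of 0.00 rad. Its length read about 30 mm too long (329 mm), so I did not use its y.
- **Bystanders:** the jar and oil can were within 1 mm of where they started. The bell box caught only a small part of the bell; that part agreed within 1 mm, and the arm never went near the bell.

**One setback:** during the first swing of the −y end, the moulding caught on the tip of the −y cheek. The wrist force reached about 49 N, under the 120 N limit. I backed off, pushed the moulding further toward +y, and finished the swing without another catch.

**Not checked:** the arm joints were still settling slightly at hand-in (under 0.07 rad/s). I did not measure the moulding's speed.

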